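Stack two half-turn sample bins, load the last cup and start the timer

TASK

The samples have to stand before they are spun: set the empty blue bin gently on top of the loaded grey one, turned end for end from how it stands now, so that its feet rest on the grey bin's ledges instead of nesting down onto the cups, and stand the yellow-capped cup upright on the floor of the blue bin. When the bins are stacked and the cup is in, wind the timer clockwise all the way to its end stop and let go. Never press on the two cups in the grey bin, and leave everything else on the bench where it is.

Things in the scene. Friction and masses are not known exactly. Their poses are not given: they have to be found in the camera images.
- grey_bin: Lower bin, grey plastic, loose, loaded, 0.3 kg: 158 long (x) x 74 wide (y) x 92 mm tall, walls 2.5, floor 3 mm. Origin: centre of the underside, z up. Long sides are 46 mm high over the middle 92 mm, 92 mm at the ends. The -x end has a yellow clip on its rim, a column at each corner and a ledge between; the +x end has one middle column and a ledge at each corner.
- blue_bin: Upper bin, blue plastic, empty, loose, 0.1 to 0.2 kg; same shape, size and axes as the grey one (-x end has the yellow clip); stands on the worktop pointing roughly the same way as the grey bin. In the middle of each long side is an upright ribbed grip panel 50 mm long, 14 to 46 mm above the underside; 64 mm across both panels: take it there from above.
- grey_bin_seat (a point): Seat of the upper bin: the grey bin's centre at ledge height, bin coordinates (0, 0, 80) mm. The upper bin's underside centre goes here, its -x (clip) end over the grey +x end: its column feet then land on the ledges, inside a 12 mm high rim that flares by 5 mm to guide it, with 2.5 mm of play at the bottom. The same way round as the grey bin it would drop past the ledges onto the cups.
- grey_bin_clip (a point): Middle of the rim of the grey bin's -x end, under its yellow clip, at bin coordinates (-79, 0, 92) mm.
- blue_bin_clip (a point): Middle of the rim of the blue bin's -x end, under the yellow clip, at bin coordinates (-79, 0, 92) mm.
- red_cup: Sample cup with red screw cap standing in the grey bin (63 mm tall, cap 51 mm across, top of cap 66 mm above the bin's underside). Origin: centre of its underside. Stays where it is.
- white_cup: Sample cup with white screw cap standing in the grey bin, same size as the red one. Stays where it is.
- yellow_cup: Loose sample cup with yellow screw cap, standing upright on the worktop; 63 mm tall, 30 g. The body is up to 44 mm across; the cap is 51 mm across and reaches from 52 to 63 mm height. Origin: centre of its underside; z up. It goes on the floor of the blue bin (3 mm above that bin's underside).
- timer: Wind-up timer fixed to the worktop: white square housing 60 x 60 x 22 mm with a red dial on top. Origin: centre of its underside; the dial's axis is vertical through it.
- timer_dial (a joint): Angle of the timer's red dial (rad), 48 mm across, from 22 to 39 mm above the worktop; 0 at its clockwise end stop (seen from above), growing as it is turned anticlockwise. Turns easily (about 0.02 N m) and stays where it is left.
- petri: Petri dish lying on the worktop near the timer, 63 mm across, 14 mm high; leave it.
- pen: Blue pen lying between the two bins, 135 mm long, 10 mm thick; leave it.
- tube: Capped sample tube lying on its side at the back beside the big centrifuge, 86 mm long, 14 mm high; leave it.
- label_roll: White label roll at the back, 66 mm across, 40 mm high; leave it.
- strip_tub: Test-strip tub standing to the right of the big centrifuge, 48 x 44 x 107 mm; leave it.
There are look-alikes about, which are no part of the job. Leave any orange look-alike of the white_cup alone.

How it is judged:
On the way, in this order (a step that is already met when the one before it is completed fails the run):
1. the blue bin, turned half round, rests on the grey bin's ledges with the yellow-capped cup standing in it (x of blue_bin in the frame of grey_bin between -0.006 and 0.006 m and y of blue_bin in the frame of grey_bin between -0.006 and 0.006 m and z of blue_bin in the frame of grey_bin between 0.0775 and 0.0825 m and x of blue_bin_clip in the frame of grey_bin above 0.05 m and angle between the x axis of blue_bin and the x axis of grey_bin, either way round below 0.08 rad and angle between each of blue_bin, grey_bin's own z axis and vertical below 0.035 rad and x of yellow_cup in the frame of blue_bin between -0.04 and 0.04 m and y of yellow_cup in the frame of blue_bin between -0.012 and 0.012 m and z of yellow_cup in the frame of blue_bin between 0 and 0.008 m and angle between yellow_cup's own z axis and vertical below 0.15 rad), for 0.2 s.
2. the timer's dial is at its clockwise end stop (value of joint timer_dial below 0.08 rad), for 0.2 s.
At the end, for the whole second after the job is handed in: Blue bin at rest, level, on the grey bin's ledges, clip end over plain end, 77.5-82.5 mm up, within 6 mm and 0.08 rad; yellow-capped cup upright on its floor within 40 mm lengthwise of its middle; red and white cups upright on the grey bin's floor; dial within 0.08 rad of its stop (all of step 1 and x of red_cup in the frame of grey_bin between -0.05 and 0.05 m and z of red_cup in the frame of grey_bin between 0 and 0.008 m and angle between each of red_cup, white_cup's own z axis and vertical below 0.15 rad and x of white_cup in the frame of grey_bin between -0.05 and 0.05 m and z of white_cup in the frame of grey_bin between 0 and 0.008 m and linear speed of each of blue_bin, grey_bin, yellow_cup below 0.01 m/s and value of joint timer_dial below 0.08 rad); the robot touches nothing.
It fails at once if a cup in the grey bin is pressed by the blue bin (contact force between blue_bin and red_cup above 4 N or contact force between blue_bin and white_cup above 4 N).
It fails at once if the blue bin is dropped onto the grey bin (faster than 0.5 m/s just above its seat) (linear speed of blue_bin above 0.5 m/s and horizontal distance between blue_bin and grey_bin below 0.04 m and z of blue_bin in the frame of grey_bin between 0.07 and 0.15 m).
It fails at once if the yellow-capped cup is tipped over (angle between yellow_cup's own z axis and vertical above 0.8 rad).
It fails at once if something else on the bench is knocked away (over 30 mm) (distance of any of petri, pen, tube, label_roll, strip_tub from where it was at the start of the episode above 0.03 m).
It also fails if it takes over 72 s, if anything falls off the work surface, if the arm or the gripper's body presses on something with over 40 N, if the wrist force passes 120 N, or if a joint passes its speed limit or range.

ROBOT

A 6-joint arm with a two-finger parallel gripper is mounted at the origin on a cart in front of the work surface, level with it; the furniture and walls round the work are solid. World frame = base frame: x ahead of the robot, y to its left, z up, the work surface at z = 0. Lengths are in m, angles in rad, forces in N, time in s.
With the tool pointing down it reaches from about 0.375 to 0.975 m from the base axis. Payload 3.8 kg.
Tool frame: the origin (TCP) lies midway between the tips of the shut fingers; the grasp point (between the pads) lies 19 mm behind it; z points along the fingers, y is the line along which they close (so a half turn about z gives the same grasp; the last joint's range is limited). The gripper opens to 88 mm and grips with 3 to 60 N. Pads are 18 mm wide; open, the fingers measure 123 mm over their backs; the gripper's body (75 mm by 187 mm) begins 45 mm behind the grasp point.
Start: joints at [-1.229, 0.264, 1.604, -0, 1.274, -0.037], TCP at [0.25, -0.627, 0.207] pointing down, gripper open.
Joint ranges: [-2.63, 2.63], [-0.94, 2.18], [0.31, 2.57], [-1.31, 4.45], [0, 2.66], [-2.55, 2.55]. Speed limits (rad/s): [2.57, 2.57, 3.14, 3.14, 3.14, 3.14].

INTERFACE

Orientations are given as a rotation vector (axis times angle).
In Python, from cell import manip, inverse_kinematics, cams, order gives the robot as it stands. Calls block until the motion is done:
- manip.move_pose(position, orientation): joint-space move of the TCP to a pose.
- manip.move_linear(position, rate=0.15, rot=None): straight line of the TCP; rot=None keeps the orientation; rate is the mean speed in m/s.
- manip.set_joints(angles): joint-space move.
- manip.set_gripper(opening, force=None): finger opening in m; force is the grip in N (None keeps the last); returns when the fingers have stopped.
- manip.dwell(seconds).
- inverse_kinematics(position, orientation): joint angles nearest the present ones, or None.
- manip.state(): the state.
- cams.capture(name): name is "scene" or "top"; returns a dict with "image" (384x512x3 uint8, blue, green, red), "z_map" (384x512 float32, m along the optical axis (not along the pixel's ray), 0 where there is no reading), "intrinsics" (3x3 intrinsics, pixels), "position" and "orientation" of the camera in the world. Camera axes: x right, y down, z forward; pixel columns grow to the right and rows downward; lengths in m; the calibration is good to about 2 mm. A picture is of the moment at which its call begins.
A pose or a line that the arm cannot do raises manip.IKError and nothing moves.
- order.close_job(): hands the job in; it is judged then, once.
The state is a dict: "clock": time; "joint_pos": joint angles; "joint_velocities": joint speeds; "tau": joint torques, N m; "tool_pos": TCP position; "tcp_rot": TCP orientation; "contact_force": force on the tool from outside, world axes, zero at the start; "moment": the same for the moment, N m; "gripper_width": finger opening in m; "grasp_force": force on a finger pad.
Only numpy, scipy, OpenCV 4.12 (cv2) and the standard library are available. Lean on these libraries where they do the work, as an engineer would, in place of code of your own. Each camera call takes 0.05 s, during which the arm holds its last target. There are 200 camera calls.

## Working session

There is one attempt and no reset: what is moved stays moved. The work goes in short steps, each a Python script; the robot and the scene stay as the last script left them, time stands still between calls to the robot, and variables do not carry over. Pictures are saved under pics/ and viewed, at most 13 in all, crops included, and the job is handed in when it is done.

```bash
ls; mkdir -p pics
cat > h.py <<'E'
import numpy as np, cv2
from scipy.spatial.transform import Rotation as R
from cell import manip, inverse_kinematics, cams, order
def rotm(o):
    o=np.array(o,float)
    return o if o.shape==(3,3) else (R.from_rotvec(o).as_matrix() if o.size==3 else R.from_quat(o).as_matrix())
def cloud(c):
    z=c["z_map"];K=np.array(c["intrinsics"]);v,u=np.mgrid[:z.shape[0],:z.shape[1]]
    p=np.dstack([(u-K[0,2])/K[0,0]*z,(v-K[1,2])/K[1,1]*z,z])
    return p@rotm(c["orientation"]).T+np.array(c["position"])
def ray(c,u,v,h):
    K=np.array(c["intrinsics"]);d=rotm(c["orientation"])@np.array([(u-K[0,2])/K[0,0],(v-K[1,2])/K[1,1],1])
    p=np.array(c["position"],float);return p+d*(h-p[2])/d[2]
def down(yaw): # tool z down, tool y axis at angle yaw in world
    y=np.array([np.cos(yaw),np.sin(yaw),0]);z=np.array([0,0,-1.]);x=np.cross(y,z)
    return R.from_matrix(np.column_stack([x,y,z])).as_rotvec()
E
python3 - <<'E'
from h import *
for n in("scene","top"):
    c=cams.capture(n);cv2.imwrite(f"pics/{n}0.png",cv2.resize(c["image"],(800,600)))
    np.save(n+"0",c,allow_pickle=True);print(n,c["position"],c["orientation"],c["intrinsics"])
s=manip.state();print(s)
E
```

```text
pics
scene [ 0.53791021 -1.10525998  1.327502  ] [-2.4495131   0.06371874 -0.01862749] [[483.32190151   0.         248.39689433]
 [  0.         483.32190151 192.87165164]
 [  0.           0.           1.        ]]
top [ 0.49545678 -0.08454867  1.14636638] [-2.13965535  2.18732251 -0.0824289 ] [[418.83625081   0.         251.19699177]
 [  0.         418.83625081 193.19131098]
 [  0.           0.           1.        ]]
{'clock': 0.1, 'joint_pos': array([-1.22888471e+00,  2.64676887e-01,  1.60522229e+00,  1.51214673e-05,
        1.27369419e+00, -3.68970477e-02]), 'joint_velocities': array([-3.98178321e-04, -7.83048826e-04, -4.26012122e-03,  2.05456060e-05,
        1.87686644e-03, -2.09052272e-03]), 'tau': array([ 2.75411794e-04, -5.03619003e+01, -3.58071756e+01,  7.31033832e-02,
        2.33497436e-02, -4.78065954e-05]), 'tool_pos': array([ 0.24939558, -0.62648717,  0.20592137]), 'tcp_rot': array([-3.08346716e+00, -5.91100367e-01,  4.54703156e-04]), 'contact_force': array([-0.73433744,  0.6437902 , -0.27508686]), 'moment': array([ 0.03248093, -0.03973597,  0.05497499]), 'grasp_force': 0.0, 'gripper_width': 0.08798499855323756}
```

View pics/top0.png

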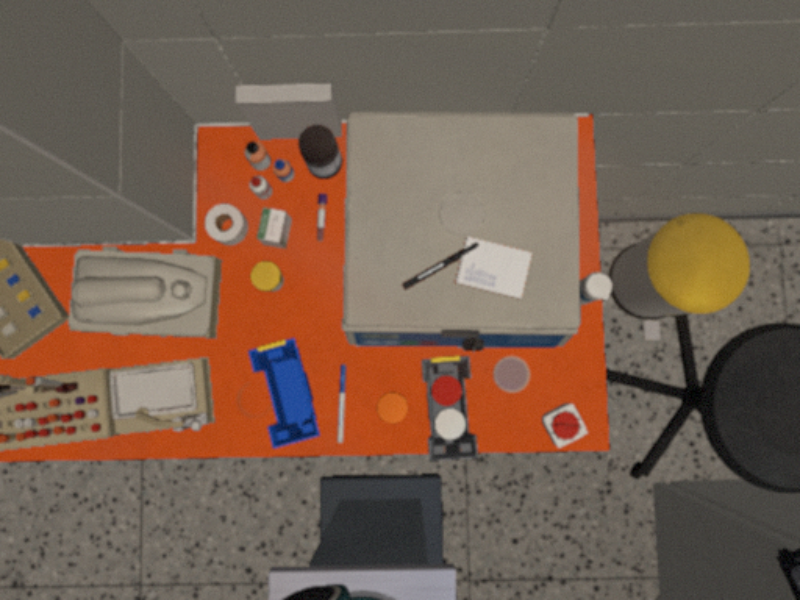

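View pics/scene0.png

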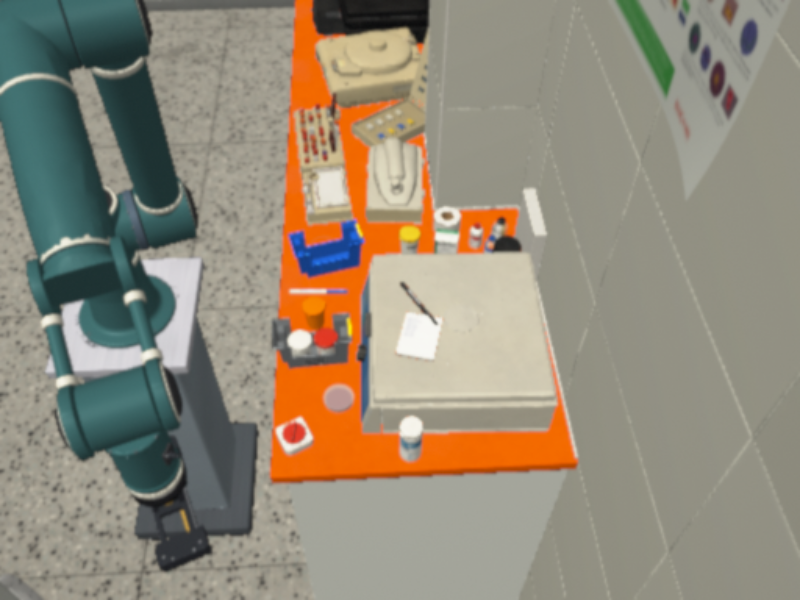

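Run:
```python
from h import *
c=np.load("top0.npy",allow_pickle=True).item();P=cloud(c);im=c["image"]
S=np.load("scene0.npy",allow_pickle=True).item();Q=cloud(S)
hsv=cv2.cvtColor(im,cv2.COLOR_BGR2HSV)
k=.64
def box(u0,u1,v0,v1):
    m=np.zeros(im.shape[:2],bool);m[int(v0*k):int(v1*k),int(u0*k):int(u1*k)]=True;return m&(c["z_map"]>0)
w=box(300,340,300,335);print("bench z",np.median(P[w][:,2]),P[w][:,2].std())
def rep(n,m):
    p=P[m];
    r=cv2.minAreaRect((p[:,:2]*1000).astype(np.float32));print(n,m.sum(),"rect",np.round(r[0],1),np.round(r[1],1),round(r[2],1),"z",np.percentile(p[:,2],[5,50,95]).round(4),"med",np.median(p[:,:2],0).round(4))
Z=P[...,2]
rep("blue rim",box(240,330,330,455)&(Z>.084)&(Z<.1))
rep("grey rim",box(415,485,348,470)&(Z>.084)&(Z<.1)&(P[...,0]<.53))
ye=(hsv[...,0]>20)&(hsv[...,0]<35)&(hsv[...,1]>120)
rep("blue clip",box(240,330,330,370)&ye)
rep("grey clip",box(415,485,340,380)&ye)
rep("ycup",box(240,295,255,300)&(Z>.055)&(Z<.07))
rep("timer dial",box(535,600,395,455)&(Z>.03)&(Z<.05))
rep("timer housing",box(535,600,395,455)&(Z>.015))
rep("red",box(425,465,365,420)&(Z>.06)&(Z<.075)&(hsv[...,1]>150))
rep("orange",box(370,420,385,430)&(Z>.04))
rep("petri",box(485,540,350,400)&(Z>.007)&(Z<.025))
rep("pen",box(330,355,360,450)&(Z>.005)&(Z<.025))
rep("centrifuge",box(350,570,120,320)&(Z>.1))
rep("minicent",box(70,220,250,335)&(Z>.03))
rep("greenbox",box(255,295,205,250)&(Z>.03))
rep("roll",box(200,250,200,245)&(Z>.02))
cr=[im[205:305,145:315],im[205:305,225:395]]
a=cv2.resize(im[205:300,150:390],(800,317),interpolation=cv2.INTER_CUBIC)
b=cv2.resize(S["image"][140:245,170:290],(320,280),interpolation=cv2.INTER_CUBIC)
d=cv2.resize(im[155:200,145:200],(342,280),interpolation=cv2.INTER_CUBIC)
cv2.imwrite("pics/crop.png",np.vstack([a,np.hstack([b,d,np.zeros((280,138,3),np.uint8)])]))
```

```text
bench z -0.00024217861316899736 0.002180586878376961
blue rim 356 rect [454.6 112.2] [162.5  78.3] 14.2 z [0.0847 0.0918 0.0963] med [0.4181 0.1162]
grey rim 374 rect [ 431.7 -154.6] [ 91.2 180.2] 88.7 z [0.0849 0.0918 0.0962] med [ 0.38  -0.154]
blue clip 40 rect [533.4 138.3] [14.1 53.1] 14.0 z [0.0848 0.0949 0.098 ] med [0.5303 0.1328]
grey clip 49 rect [ 502.3 -148.1] [ 6.5 45.1] 3.2 z [0.0911 0.0947 0.0978] med [ 0.502  -0.1458]
ycup 294 rect [648.  147.4] [49.3 49. ] 74.7 z [0.0587 0.063  0.0666] med [0.647  0.1465]
timer dial 59 rect [ 389.4 -349.2] [40.7 29.8] 32.7 z [0.0302 0.0362 0.0408] med [ 0.3887 -0.3482]
timer housing 513 rect [ 387.6 -351.2] [60.8 60.2] 25.7 z [0.0181 0.0245 0.0368] med [ 0.3884 -0.3484]
red 286 rect [ 452.4 -149.7] [46.9 47. ] 44.0 z [0.0626 0.0663 0.0694] med [ 0.4515 -0.1503]
orange 303 rect [425.9 -60.8] [46.2 48.4] 88.7 z [0.059  0.0633 0.0662] med [ 0.425  -0.0608]
petri 440 rect [ 475.  -265.5] [61.3 61.5] 18.4 z [0.0098 0.0134 0.0171] med [ 0.4754 -0.2656]
pen 154 rect [431.4  32.4] [140.3  33.6] 1.8 z [0.0053 0.0078 0.0122] med [0.4309 0.0275]
centrifuge 17832 rect [ 723.5 -172.9] [343.6 316.8] 88.6 z [0.1394 0.1426 0.1537] med [ 0.7203 -0.1721]
minicent 4761 rect [628.1 359.1] [242.8 143.6] 87.6 z [0.052  0.0791 0.107 ] med [0.6206 0.3463]
greenbox 383 rect [735.2 137.4] [41. 56.] 77.2 z [0.0396 0.0594 0.0629] med [0.7323 0.136 ]
roll 452 rect [745.4 223.1] [64.7 64.3] 89.5 z [0.025  0.0391 0.0426] med [0.7444 0.2221]
```

View pics/crop.png

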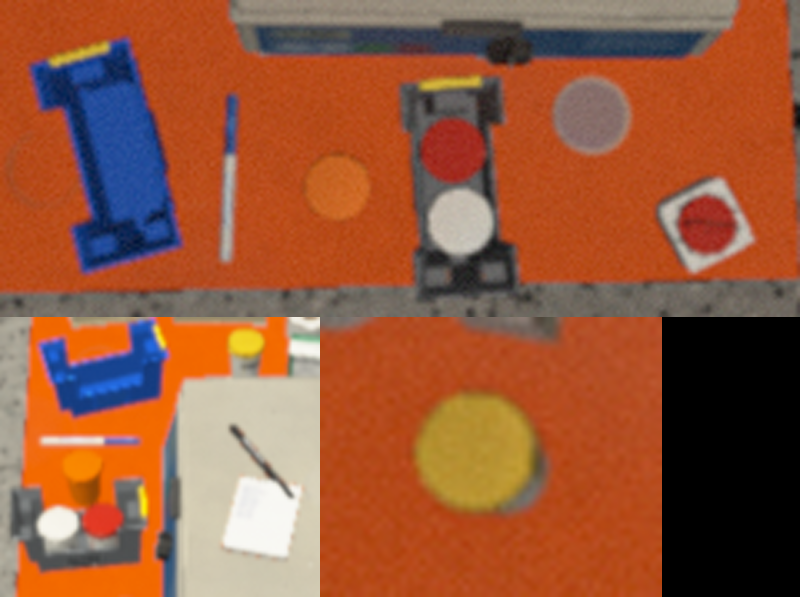

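The top view shows the grey bin at (288,260) with red and white cups in it, the blue bin at (182,253) with its clip up the picture, and the timer at (361,272), all in original pixels. There are two loose cups: the yellow cap at (170,177), which is the one meant, and an orange look-alike at (251,260), which stays. The crop confirms both. Next I'll refine the bin rims.

```bash
cat >> h.py <<'E'
def raycast(c,m,h):
    v,u=np.nonzero(m);return np.array([ray(c,a,b,h)[:2] for a,b in zip(u,v)])
def rim(c,cen,col,zr=(.084,.101),h=.092,rad=.1):
    P=cloud(c);hsv=cv2.cvtColor(c["image"],cv2.COLOR_BGR2HSV)
    ok=(c["z_map"]>0)&(P[...,2]>zr[0])&(P[...,2]<zr[1])&(np.hypot(P[...,0]-cen[0],P[...,1]-cen[1])<rad)
    if col=="blue": ok&=(hsv[...,0]>100)&(hsv[...,0]<130)&(hsv[...,1]>120)
    else: ok&=(hsv[...,1]<90)
    ok=cv2.morphologyEx(ok.astype(np.uint8),cv2.MORPH_CLOSE,np.ones((3,3)))
    n,l,s,_=cv2.connectedComponentsWithStats(ok); ok=np.isin(l,[i for i in range(1,n) if s[i,4]>25])
    p=raycast(c,ok,h);return cv2.minAreaRect((p*1000).astype(np.float32)),ok
E
python3 - <<'E'
from h import *
out=[]
for n in("top","scene"):
    c=np.load(n+"0.npy",allow_pickle=True).item()
    for col,cen in(("blue",(.455,.113)),("grey",(.425,-.152))):
        r,ok=rim(c,cen,col);print(n,col,ok.sum(),np.round(r[0],1),np.round(r[1],1),round(r[2],2))
        if n=="top":
            v=c["image"].copy();v[ok]=(0,255,0);out.append(v)
d=np.hstack([cv2.resize(o[205:300,a:a+90],(380,400),interpolation=cv2.INTER_NEAREST) for o,a in zip(out,(145,250))])
cv2.imwrite("pics/rim.png",d)
for p,h in(((.455,.113,.04),0),((.425,-.152,.12),0),((.648,.1475,.04),0),((.388,-.35,.02),0)):
    for y in(-2.1,-1.57,-1,1,1.57,2.1):
        q=inverse_kinematics(list(p),list(down(y)));print(p,y,None if q is None else np.round(q,2))
E
```

```text
top blue 222 [455.2 112.2] [157.9  75.6] 14.29
top grey 278 [ 424.2 -151.9] [161.3  75. ] 3.28
scene blue 95 [451.3 108.8] [152.8  75.6] 14.37
scene grey 145 [ 421.3 -154.8] [156.4  79.7] 2.19
(0.455, 0.113, 0.04) -2.1 [ 0.19  0.05  2.19 -0.    0.9   2.29]
(0.455, 0.113, 0.04) -1.57 [ 0.19  0.05  2.19 -0.    0.9   1.76]
(0.455, 0.113, 0.04) -1 [ 0.19  0.05  2.19 -0.    0.9   1.19]
(0.455, 0.113, 0.04) 1 [ 0.19  0.05  2.19 -0.    0.9  -0.81]
(0.455, 0.113, 0.04) 1.57 [ 0.19  0.05  2.19 -0.    0.9  -1.38]
(0.455, 0.113, 0.04) 2.1 [ 0.19  0.05  2.19 -0.    0.9  -1.91]
(0.425, -0.152, 0.12) -2.1 [-0.4  -0.09  2.16 -0.    1.08  1.7 ]
(0.425, -0.152, 0.12) -1.57 [-0.4  -0.09  2.16 -0.    1.08  1.17]
(0.425, -0.152, 0.12) -1 [-0.4  -0.09  2.16 -0.    1.08  0.6 ]
(0.425, -0.152, 0.12) 1 [-0.4  -0.09  2.16  0.    1.08 -1.4 ]
(0.425, -0.152, 0.12) 1.57 [-0.4  -0.09  2.16  0.    1.08 -1.97]
(0.425, -0.152, 0.12) 2.1 [-0.4  -0.09  2.16 -0.    1.08 -2.5 ]
(0.648, 0.1475, 0.04) -2.1 [ 0.19  0.39  1.77 -0.    0.99  2.29]
(0.648, 0.1475, 0.04) -1.57 [ 0.19  0.39  1.77 -0.    0.99  1.76]
(0.648, 0.1475, 0.04) -1 [ 0.19  0.39  1.77 -0.    0.99  1.19]
(0.648, 0.1475, 0.04) 1 [ 0.19  0.39  1.77 -0.    0.99 -0.81]
(0.648, 0.1475, 0.04) 1.57 [ 0.19  0.39  1.77 -0.    0.99 -1.38]
(0.648, 0.1475, 0.04) 2.1 [ 0.19  0.39  1.77 -0.    0.99 -1.91]
(0.388, -0.35, 0.02) -2.1 [-0.78  0.17  2.09 -0.    0.87  1.32]
(0.388, -0.35, 0.02) -1.57 [-0.78  0.17  2.09 -0.    0.87  0.79]
(0.388, -0.35, 0.02) -1 [-0.78  0.17  2.09 -0.    0.87  0.22]
(0.388, -0.35, 0.02) 1 [-0.78  0.17  2.09  0.    0.87 -1.78]
(0.388, -0.35, 0.02) 1.57 [-0.78  0.17  2.09  0.    0.87 -2.35]
(0.388, -0.35, 0.02) 2.1 None
```

View pics/rim.png

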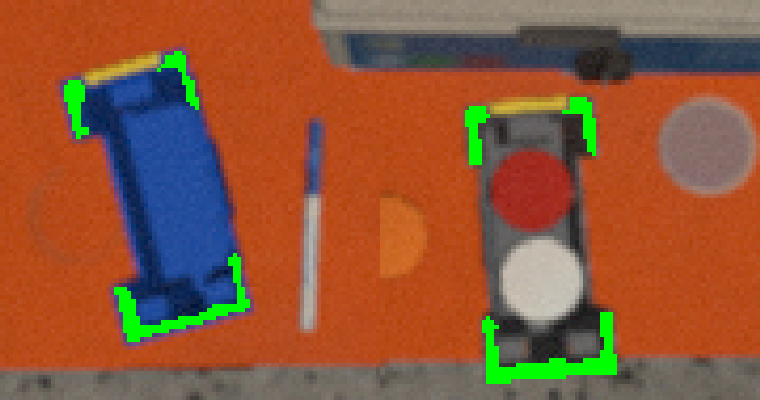

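Run:
```python
from h import *
y=np.radians(104.3)
# leave the start low over the cart: rise via joints first
manip.move_pose([.455,.112,.16],list(down(y)))
print(manip.state()["clock"],manip.state()["tool_pos"])
manip.move_linear([.455,.112,.014],rate=.12)
print("down",manip.state()["contact_force"].round(1))
manip.set_gripper(.05,force=20)
s=manip.state();print(s["gripper_width"],s["grasp_force"])
manip.move_linear([.455,.112,.20],rate=.15)
s=manip.state();print(s["gripper_width"],s["grasp_force"],s["contact_force"].round(2))
manip.move_pose([.425,-.152,.20],list(down(np.radians(-86.7))))
for n in("top","scene"):
    c=cams.capture(n);np.save(n+"1",c,allow_pickle=True)
    r,ok=rim(c,(.425,-.152),"blue",zr=(.262,.295),h=.278,rad=.11);print(n,ok.sum(),np.round(r[0],1),np.round(r[1],1),round(r[2],2))
    r2,ok2=rim(c,(.425,-.152),"grey");print("grey",ok2.sum(),np.round(r2[0],1),np.round(r2[1],1),round(r2[2],2))
    cv2.imwrite(f"pics/{n}1.png",c["image"])
a=cams.capture("top")["image"];b=cams.capture("scene")["image"]
cv2.imwrite("pics/hold.png",np.hstack([cv2.resize(a[150:330,160:400],(400,300)),cv2.resize(b[130:310,130:370],(400,300))]))
s=manip.state();print(s["clock"],s["tool_pos"],s["joint_pos"].round(2))
```

```text
2.8083 [0.455381   0.11149823 0.16009956]
down [-0.3 -0.3 -0.2]
0.05028052471208532 2.8683866757910437
0.050246533291514336 0.0 [-0.35 -0.05  0.56]Traceback (most recent call last):
  File "<stdin>", line 15, in <module>
  File "h.py", line 26, in rim
    p=raycast(c,ok,h);return cv2.minAreaRect((p*1000).astype(np.float32)),ok
                             ~~~~~~~~~~~~~~~^^^^^^^^^^^^^^^^^^^^^^^^^^^^^
cv2.error: OpenCV(4.12.0) /io/opencv/modules/imgproc/src/convhull.cpp:143: error: (-215:Assertion failed) total >= 0 && (depth == CV_32F || depth == CV_32S) in function 'convexHull'
```

The grip closed past 64 mm, so the bin was not taken. I'll look at what happened.

Run:
```python
from h import *
a=cams.capture("top");b=cams.capture("scene")
np.save("top1",a,allow_pickle=True);np.save("scene1",b,allow_pickle=True)
cv2.imwrite("pics/hold.png",np.hstack([cv2.resize(a["image"][200:300,140:270],(400,308),interpolation=3),cv2.resize(b["image"][130:230,160:290],(400,308),interpolation=3)]))
s=manip.state();print(s["clock"],s["tool_pos"],s["joint_pos"].round(2),s["gripper_width"])
for c in(a,b):
    r,ok=rim(c,(.455,.112),"blue",rad=.13);print(ok.sum(),np.round(r[0],1),np.round(r[1],1),round(r[2],2))
```

```text
8.7583 [ 0.42506155 -0.15180289  0.19998139] [-0.4  -0.17  2.07  0.    1.24  1.11] 0.05013972079556301
213 [455.4 110.4] [158.4  75.7] 14.32
29 [520.3  96.6] [29.4 20. ] 16.18
```

View pics/hold.png

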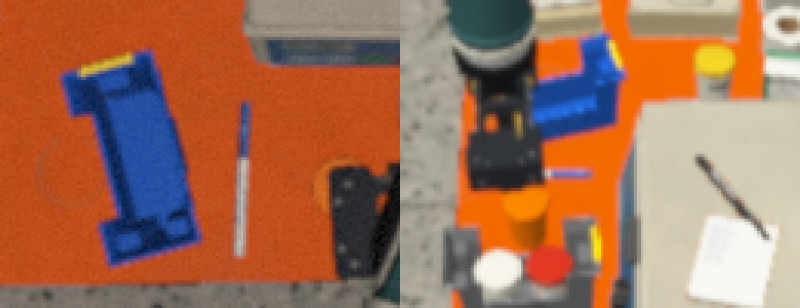

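Run:
```python
from h import *
c=np.load("top1.npy",allow_pickle=True).item();P=cloud(c);im=c["image"]
hsv=cv2.cvtColor(im,cv2.COLOR_BGR2HSV);b=(hsv[...,0]>100)&(hsv[...,0]<130)&(hsv[...,1]>120)&(np.hypot(P[...,0]-.455,P[...,1]-.1104)<.1)
a=np.radians(14.3);d=P[...,:2]-[.4554,.1104];lx=d@[np.cos(a),np.sin(a)];ly=d@[-np.sin(a),np.cos(a)]
for x0 in np.arange(-.06,.061,.01):
    m=b&(abs(lx-x0)<.005);q=ly[m];z=P[m][:,2]
    bins=[(np.round(1000*np.median(z[(q>e)&(q<=e+.006)]),0) if ((q>e)&(q<=e+.006)).any() else None) for e in np.arange(-.042,.042,.006)]
    print(round(x0,3),(q.min()*1000).round(1),(q.max()*1000).round(1),bins)
```

```text
-0.06 -36.9 37.8 [np.float64(95.0), np.float64(90.0), np.float64(79.0), np.float64(77.0), np.float64(71.0), np.float64(29.0), np.float64(3.0), np.float64(4.0), np.float64(39.0), np.float64(69.0), np.float64(78.0), np.float64(74.0), np.float64(90.0), np.float64(92.0)]
-0.05 -38.0 37.0 [np.float64(93.0), np.float64(89.0), np.float64(46.0), np.float64(1.0), np.float64(4.0), np.float64(3.0), np.float64(3.0), np.float64(4.0), np.float64(4.0), np.float64(3.0), np.float64(4.0), np.float64(44.0), np.float64(87.0), np.float64(93.0)]
-0.04 -34.0 31.2 [None, np.float64(48.0), np.float64(47.0), np.float64(3.0), np.float64(4.0), np.float64(2.0), np.float64(3.0), np.float64(3.0), np.float64(4.0), np.float64(3.0), np.float64(2.0), np.float64(30.0), np.float64(45.0), None]
-0.03 -30.1 30.3 [None, np.float64(48.0), np.float64(48.0), np.float64(2.0), np.float64(4.0), np.float64(2.0), np.float64(2.0), np.float64(2.0), np.float64(3.0), np.float64(2.0), np.float64(4.0), np.float64(30.0), np.float64(48.0), None]
-0.02 -83.4 29.6 [None, np.float64(47.0), np.float64(48.0), np.float64(2.0), np.float64(4.0), 
[... 1310 characters left out ...]
1.0), np.float64(46.0), np.float64(46.0), np.float64(3.0), np.float64(3.0), np.float64(1.0), np.float64(2.0), np.float64(2.0), np.float64(1.0), np.float64(2.0), np.float64(3.0), np.float64(26.0), None, None]
0.05 -37.7 37.1 [np.float64(94.0), np.float64(88.0), None, np.float64(7.0), np.float64(3.0), np.float64(4.0), np.float64(5.0), np.float64(5.0), np.float64(7.0), np.float64(2.0), np.float64(2.0), np.float64(46.0), np.float64(87.0), np.float64(92.0)]
0.06 -38.2 37.7 [np.float64(94.0), np.float64(87.0), None, None, np.float64(36.0), np.float64(77.0), np.float64(79.0), np.float64(79.0), np.float64(79.0), np.float64(53.0), np.float64(4.0), np.float64(46.0), np.float64(89.0), np.float64(91.0)]
```

Run:
```python
from h import *
y=np.radians(104.3)
manip.set_gripper(.088)
manip.move_pose([.4554,.1104,.12],list(down(y)))
manip.move_linear([.4554,.1104,.014],rate=.12)
s=manip.state();print(s["tool_pos"],R.from_rotvec(s["tcp_rot"]).as_matrix()[:,1].round(3),s["contact_force"].round(1),s["gripper_width"])
manip.set_gripper(.064,force=30);s=manip.state();print(s["gripper_width"],s["grasp_force"],s["contact_force"].round(1),s["clock"])
manip.set_gripper(.060,force=30);s=manip.state();print(s["gripper_width"],s["grasp_force"],s["contact_force"].round(1),s["clock"])
a=cams.capture("top");b=cams.capture("scene")
np.save("top1",a,allow_pickle=True);np.save("scene1",b,allow_pickle=True)
cv2.imwrite("pics/hold2.png",np.hstack([cv2.resize(a["image"][200:300,130:260],(400,308),interpolation=3),cv2.resize(b["image"][90:190,150:280],(400,308),interpolation=3)]))
```

```text
[0.45616045 0.11052308 0.01464637] [-0.247  0.969 -0.   ] [-0.2  0.3  0.2] 0.08799808081818825
0.06398273176690483 0.859405193477869 [0.2 2.5 1.1] 13.375
0.06016836601850541 4.5139481127262115 [-0.5 -2.2  4.7] 13.65
```

View pics/hold2.png

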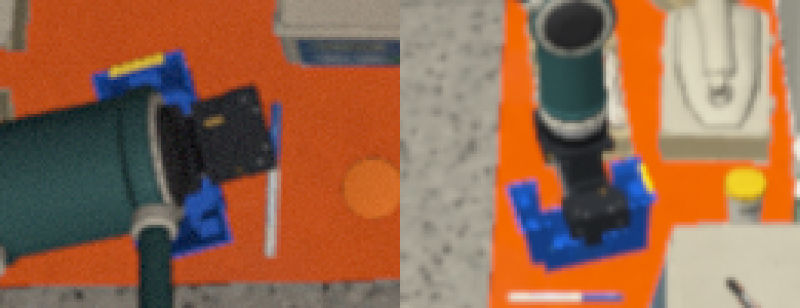

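Run:
```python
from h import *
for w in(.055,.045,.03):
    manip.set_gripper(w,force=30);s=manip.state();print(w,s["gripper_width"],s["grasp_force"],s["contact_force"].round(1),s["tool_pos"].round(4),s["clock"])
a=cams.capture("top")
for c in(a,):
    r,ok=rim(c,(.455,.112),"blue",rad=.13);print(ok.sum(),np.round(r[0],1),np.round(r[1],1),round(r[2],2))
```

```text
0.055 0.05510884579267593 4.484011150634615 [-0.4 -4.5  5.4] [0.4566 0.1097 0.0148] 14.0417
0.045 0.04478748799568178 0.6594353914260864 [ 0.3 -1.7  0.3] [0.4552 0.1103 0.0138] 14.4
0.03 0.03020459932306461 0.44184216298162937 [ 0.5 -1.   0.4] [0.4551 0.1104 0.0138] 14.8167
183 [451.6 124.5] [158.7  76.1] 14.11
```

Run:
```python
from h import *
b0=cams.capture("scene")
manip.move_linear([.4554,.1104,.16],rate=.2)
manip.set_gripper(.088)
manip.move_pose([.45,-.10,.30],list(down(np.radians(104.3))))
a=cams.capture("top");b=cams.capture("scene")
np.save("top2",a,allow_pickle=True);np.save("scene2",b,allow_pickle=True)
f=lambda i:cv2.resize(i,(400,308),interpolation=3)
cv2.imwrite("pics/hold3.png",np.hstack([f(b0["image"][90:190,150:280]),f(b["image"][90:190,150:280])]))
r,ok=rim(a,(.452,.124),"blue",rad=.11);print(ok.sum(),np.round(r[0],1),np.round(r[1],1),round(r[2],2),manip.state()["clock"],manip.state()["contact_force"])
P=cloud(a);hsv=cv2.cvtColor(a["image"],cv2.COLOR_BGR2HSV)
an=np.radians(r[2]);d=P[...,:2]-np.array(r[0])/1000;lx=d@[np.cos(an),np.sin(an)];ly=d@[-np.sin(an),np.cos(an)]
for sx in(-1,1):
  for sy in(-1,1):
    m=ok&(sx*lx>.04)&(sy*ly>.025);print(sx,sy,P[m][:,2].mean().round(4))
```

```text
241 [451.7 124.9] [158.1  76.3] 14.35 17.85 [ 0.10986821  0.49059598 -0.39873844]
-1 -1 0.0897
-1 1 0.0893
1 -1 0.0906
1 1 0.089
```

View pics/hold3.png

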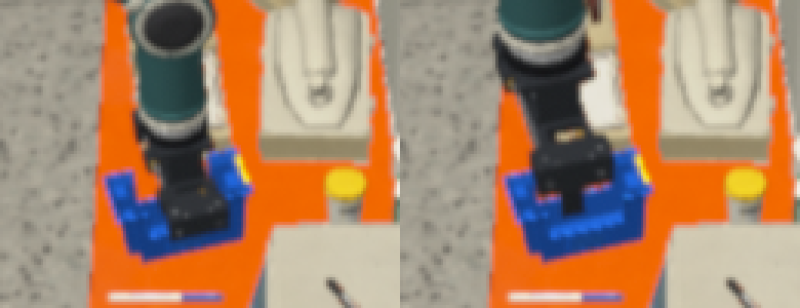

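Run:
```python
from h import *
s=manip.state();t=s["tool_pos"];M=rotm(s["tcp_rot"]);print(t)
for n in("scene2","top2"):
    c=np.load(n+".npy",allow_pickle=True).item();P=cloud(c)
    q=(P-t)@M  # tool coords
    m=(c["z_map"]>0)&(abs(q[...,0])<.06)&(abs(q[...,1])<.12)&(q[...,2]<.05)&(q[...,2]>-.12)
    print(n,m.sum())
    for z0 in np.arange(-.12,.03,.01):
        k=m&(abs(q[...,2]-z0)<.005)
        if k.sum()>3: 
            h,_=np.histogram(q[k][:,1],np.arange(-.12,.121,.01));print(round(z0,3),k.sum(),"x",np.percentile(q[k][:,0],[2,98]).round(3),"y",np.percentile(q[k][:,1],[2,98]).round(3),h)
```

```text
[ 0.44953872 -0.09877883  0.29852732]
scene2 278
-0.12 47 x [-0.028  0.035] y [-0.09  0.08] [ 0  0  1 10  0  2  3  0  0  1  3  3  3  2  1  0  2  6  4  4  2  0  0  0]
-0.11 108 x [-0.033  0.035] y [-0.09   0.058] [ 0  0  2 62  0  2  1  0  5  7  3  2  3  3  5  1  5  5  0  2  0  0  0  0]
-0.1 56 x [-0.032  0.034] y [-0.088  0.075] [ 0  0  0 47  0  1  1  0  0  0  0  0  0  0  0  0  0  4  1  1  1  0  0  0]
-0.07 12 x [-0.009  0.01 ] y [-0.062 -0.057] [ 0  0  0  0  0 10  2  0  0  0  0  0  0  0  0  0  0  0  0  0  0  0  0  0]
-0.06 16 x [-0.009  0.01 ] y [-0.062 -0.057] [0 0 0 0 0 8 8 0 0 0 0 0 0 0 0 0 0 0 0 0 0 0 0 0]
-0.05 21 x [-0.008  0.011] y [-0.061 -0.055] [ 0  0  0  0  0  2 19  0  0  0  0  0  0  0  0  0  0  0  0  0  0  0  0  0]
-0.04 16 x [-0.008  0.01 ] y [-0.062  0.046] [0 0 0 0 0 2 9 1 0 0 0 0 0 0 0 0 4 0 0 0 0 0 0 0]
top2 48
-0.12 38 x [-0.034 -0.023] y [-0.073 -0.052] [ 0  0  0  1  0 21 16  0  0  0  0  0  0  0  0  0  0  0  0  0  0  0  0  0]
-0.11 10 x [-0.033 -0.023] y [-0.064 -0.048] [0 0 0 0 0 1 5 4 0 0 0 0 0 0 0 0 0 0 0 0 0 0 0 0]
```

The depth map shows the fingertips about 35 mm short of the reported TCP. That fits the fingers skimming the 46 mm wall tops. I'll measure this offset properly.

Run:
```python
from h import *
def meas():
    s=manip.state();t=s["tool_pos"];M=rotm(s["tcp_rot"]);c=cams.capture("scene");P=cloud(c);q=(P-t)@M
    m=(c["z_map"]>0)&(abs(q[...,0])<.02)&(q[...,1]<-.05)&(q[...,1]>-.07)&(q[...,2]<.04)&(q[...,2]>-.085)
    b=(c["z_map"]>0)&(abs(q[...,0])<.045)&(abs(q[...,1]+.09)<.012)&(q[...,2]>-.13)&(q[...,2]<.0)
    print(t.round(3),"tip z",np.sort(q[m][:,2])[-6:].round(4),"y",np.median(q[m][:,1]).round(4),"x",np.percentile(q[m][:,0],[3,97]).round(4),"body z",np.sort(q[b][:,2])[-6:].round(4))
meas()
manip.move_pose([.4517,.1249,.16],list(down(np.radians(104.3))));meas()
print(manip.state()["clock"])
```

```text
[ 0.45  -0.099  0.299] tip z [-0.0414 -0.0404 -0.0392 -0.0384 -0.0381 -0.0364] y -0.0592 x [-0.0089  0.0107] body z [-0.0976 -0.0976 -0.097  -0.0967 -0.0966 -0.0963]
[0.452 0.125 0.161] tip z [-0.0437 -0.0433 -0.0406 -0.0372 -0.0337 -0.033 ] y -0.06 x [-0.0102  0.011 ] body z [-0.0956 -0.0946 -0.0945 -0.0938 -0.0936 -0.0936]
18.9833
```

```bash
echo 'OFF=.032  # real tip lies this far behind the reported TCP' >> h.py
python3 - <<'E'
from h import *
st=lambda n:(lambda s:print(n,s["tool_pos"].round(4),s["gripper_width"].round(4),round(float(s["grasp_force"]),1),s["contact_force"].round(1),round(s["clock"],1)))(manip.state())
x,y=.4517,.1249
manip.move_linear([x,y,.013-OFF],rate=.12);st("down")
manip.set_gripper(.04,force=25);st("grip")
if .058<manip.state()["gripper_width"]<.070:
    manip.move_linear([x,y,.20-OFF],rate=.15);st("lift")
    manip.move_pose([.425,-.152,.20-OFF],list(down(np.radians(-86.7))));st("over")
for n in("top","scene"):
    c=cams.capture(n);np.save(n+"3",c,allow_pickle=True)
a=np.load("top3.npy",allow_pickle=True).item()["image"];b=c["image"]
cv2.imwrite("pics/hold4.png",np.hstack([cv2.resize(a[150:330,160:400],(400,300)),cv2.resize(b[130:310,130:370],(400,300))]))
E
```

```text
Traceback (most recent call last):
AttributeError: 'float' object has no attribute 'round'
```

```bash
cat >> h.py <<'E'
def st(n):
    s=manip.state();print(n,s["tool_pos"].round(4),round(s["gripper_width"],4),round(float(s["grasp_force"]),1),s["contact_force"].round(1),round(s["clock"],1));return s
E
python3 - <<'E'
from h import *
x,y=.4517,.1249
st("down")
manip.set_gripper(.04,force=25);st("grip")
if .058<manip.state()["gripper_width"]<.070:
    manip.move_linear([x,y,.20-OFF],rate=.15);st("lift")
    manip.move_pose([.425,-.152,.20-OFF],list(down(np.radians(-86.7))));st("over")
for n in("top","scene"):
    c=cams.capture(n);np.save(n+"3",c,allow_pickle=True)
a=np.load("top3.npy",allow_pickle=True).item()["image"];b=c["image"]
cv2.imwrite("pics/hold4.png",np.hstack([cv2.resize(a[150:330,160:400],(400,300)),cv2.resize(b[130:310,130:370],(400,300))]))
E
```

```text
down [ 0.4525  0.1251 -0.0183] 0.088 0.0 [-0.3 -0.2  1. ] 20.6
grip [ 0.4519  0.1251 -0.0187] 0.0638 25.0 [0.5 1.4 2.7] 21.1
lift [0.4508 0.1247 0.1668] 0.0635 25.0 [-0.1 -0.5 -1.3] 22.5
over [ 0.425  -0.1518  0.1679] 0.0638 25.0 [ 1.1 -0.4 -1. ] 24.8
```

View pics/hold4.png

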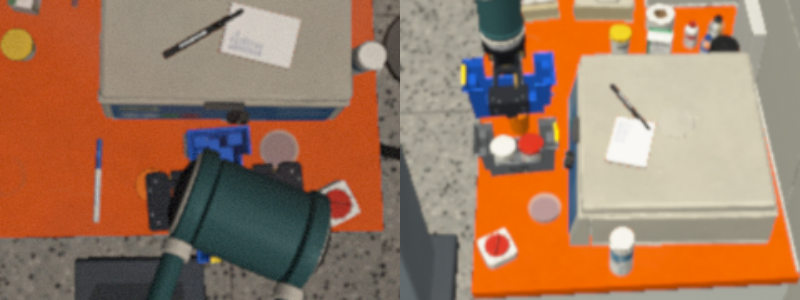

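The bin is held, and its clip end now faces the robot, over the grey bin's plain end. I'll check the held bin's lengthwise position, then lower it until contact.

Run:
```python
from h import *
for n in("scene3","top3"):
    c=np.load(n+".npy",allow_pickle=True).item();P=cloud(c);hsv=cv2.cvtColor(c["image"],cv2.COLOR_BGR2HSV)
    bl=(hsv[...,0]>100)&(hsv[...,0]<130)&(hsv[...,1]>120)&(np.hypot(P[...,0]-.425,P[...,1]+.152)<.13)&(P[...,2]>.17)
    a=np.radians(3.3);d=P[...,:2]-[.425,-.152];lx=d@[np.cos(a),np.sin(a)];ly=d@[-np.sin(a),np.cos(a)]
    print(n,bl.sum(),"z",np.percentile(P[bl][:,2],[1,99]).round(4))
    for z0,z1 in((.265,.295),(.19,.265)):
        m=bl&(P[...,2]>z0)&(P[...,2]<z1);
        if m.sum()>5: print(z0,m.sum(),"lx",np.percentile(lx[m],[1,99]).round(4),"ly",np.percentile(ly[m],[1,99]).round(4))
    # orientation from -y outer face
    m=bl&(ly<-.02)&(P[...,2]>.25)
    for sgn in(-1,1):
        k=bl&(lx*sgn>.05)&(P[...,2]>.262);
        if k.sum()>4: print("end",sgn,k.sum(),"ly",np.percentile(ly[k],[2,98]).round(4),"lx",np.percentile(lx[k],[2,98]).round(4),"z",np.percentile(P[k][:,2],[50,95]).round(4))
    r,ok=rim(c,(.425,-.152),"grey");print("grey",ok.sum(),np.round(r[0],1),np.round(r[1],1),round(r[2],2))
```

```text
scene3 911 z [0.1908 0.3055]
0.265 302 lx [-0.076   0.0799] ly [-0.0861  0.0372]
0.19 582 lx [-0.0691  0.0697] ly [-0.0348  0.0314]
end -1 132 ly [-0.038   0.0361] lx [-0.0761 -0.0509] z [0.2703 0.2811]
end 1 149 ly [-0.0388  0.0363] lx [0.0518 0.0799] z [0.2705 0.282 ]
grey 152 [ 421.3 -155.1] [156.4  80.2] 2.19
top3 662 z [0.1876 0.568 ]
0.265 383 lx [-0.0763  0.0819] ly [-0.037   0.0375]
0.19 188 lx [0.0358 0.0736] ly [-0.0304  0.0278]
end -1 42 ly [-0.0068  0.0375] lx [-0.088  -0.0652] z [0.2792 0.5542]
end 1 382 ly [-0.0366  0.0374] lx [0.0518 0.0817] z [0.2735 0.5423]Traceback (most recent call last):
  File "<stdin>", line 15, in <module>
  File "h.py", line 26, in rim
    p=raycast(c,ok,h);return cv2.minAreaRect((p*1000).astype(np.float32)),ok
                             ~~~~~~~~~~~~~~~^^^^^^^^^^^^^^^^^^^^^^^^^^^^^
cv2.error: OpenCV(4.12.0) /io/opencv/modules/imgproc/src/convhull.cpp:143: error: (-215:Assertion failed) total >= 0 && (depth == CV_32F || depth == CV_32S) in function 'convexHull'
```

Run:
```python
from h import *
a=np.radians(3.3)
for n in("scene3","scene0","top0"):
    c=np.load(n+".npy",allow_pickle=True).item();P=cloud(c);hsv=cv2.cvtColor(c["image"],cv2.COLOR_BGR2HSV)
    d=P[...,:2]-[.425,-.152];lx=d@[np.cos(a),np.sin(a)];ly=d@[-np.sin(a),np.cos(a)]
    m=(c["z_map"]>0)&(hsv[...,1]<110)&(P[...,2]>.078)&(P[...,2]<.1)&(abs(lx)<.1)&(abs(ly)<.05)
    for s in(-1,1):
        k=m&(lx*s>.05);print(n,s,k.sum(),"lx",np.percentile(lx[k],[2,98]).round(4),"ly",np.percentile(ly[k],[2,98]).round(4))
```

```text
scene3 -1 145 lx [-0.0817 -0.0517] ly [-0.0383  0.0379]
scene3 1 90 lx [0.0514 0.0951] ly [-0.0456  0.0349]
scene0 -1 144 lx [-0.0817 -0.0512] ly [-0.0378  0.0371]
scene0 1 90 lx [0.051  0.0953] ly [-0.0424  0.036 ]
top0 -1 274 lx [-0.081  -0.0523] ly [-0.0368  0.0374]
top0 1 190 lx [0.052  0.0986] ly [-0.0465  0.0377]
```

Run:
```python
from h import *
x,y=.4215,-.151
f0=st("a")["contact_force"]
manip.move_linear([x,y,.080],rate=.12);st("80")
z=.080
while z>.0605:
    z-=.003;manip.move_linear([x,y,z],rate=.05);s=st("z");
    if s["contact_force"][2]-f0[2]>5: break
c=cams.capture("scene");np.save("scene4",c,allow_pickle=True)
P=cloud(c);hsv=cv2.cvtColor(c["image"],cv2.COLOR_BGR2HSV)
bl=(hsv[...,0]>100)&(hsv[...,0]<130)&(hsv[...,1]>120)&(np.hypot(P[...,0]-.425,P[...,1]+.152)<.11)
a=np.radians(3.3);d=P[...,:2]-[.425,-.152];lx=d@[np.cos(a),np.sin(a)];ly=d@[-np.sin(a),np.cos(a)]
for s in(-1,1):
    k=bl&(lx*s>.05)&(P[...,2]>.14);print(s,"z",np.percentile(P[k][:,2],[90,97]).round(4),"lx",np.percentile(lx[k],[2,98]).round(4),"ly",np.percentile(ly[k],[2,98]).round(4))
cv2.imwrite("pics/seat.png",cv2.resize(c["image"][150:260,150:290],(760,597),interpolation=3))
```

```text
a [ 0.4251 -0.1518  0.168 ] 0.0634 25.0 [-0.4  0.6 -0.6] 24.9
80 [ 0.4222 -0.1513  0.0806] 0.0636 25.0 [-0.3  0.6 -0.3] 25.8
z [ 0.4219 -0.1512  0.0775] 0.0636 25.0 [ 0.3 -0.2 -1.5] 26.1
z [ 0.4214 -0.1509  0.0739] 0.0636 25.0 [ 0.   0.4 -1.5] 26.3
z [ 0.4212 -0.1509  0.0707] 0.0638 25.0 [ 1.1 -0.1 -0.5] 26.6
z [ 0.4213 -0.1509  0.0677] 0.0636 25.0 [ 0.3 -0.3 -1.5] 26.8
z [ 0.4212 -0.1509  0.0647] 0.0637 25.0 [-0.1  0.3 -1. ] 27.1
z [ 0.4212 -0.1509  0.0617] 0.0638 25.0 [ 0.7 -0.  -1. ] 27.3
z [ 0.422  -0.1511  0.0608] 0.0637 25.0 [-5.6  2.8 11.7] 27.6
-1 z [0.1724 0.1762] lx [-0.0796 -0.051 ] ly [-0.0385  0.0358]
1 z [0.1732 0.1757] lx [0.0513 0.076 ] ly [-0.0374  0.0353]
```

View pics/seat.png

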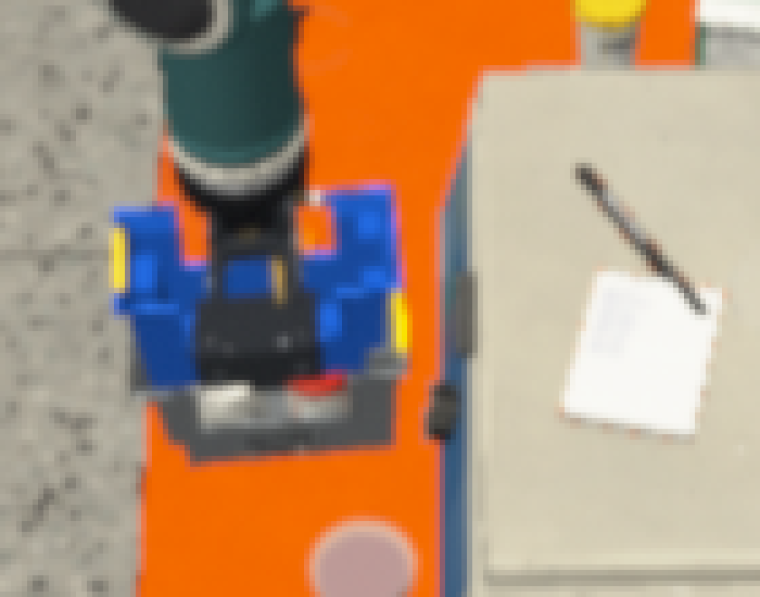

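Contact came at the expected seat height and the bin is level. I'll release it and fetch the yellow cup.

Run:
```python
from h import *
manip.set_gripper(.088);st("rel")
manip.move_linear([.422,-.151,.23-OFF],rate=.25)
x,y=.648,.1475;o=list(down(np.radians(30)))
manip.set_gripper(.072)
manip.move_pose([x,y,.16-OFF],o)
t=cams.capture("top")
r,ok=rim(t,(.422,-.151),"blue",zr=(.16,.185),h=.172,rad=.105);print("blue",ok.sum(),np.round(r[0],1),np.round(r[1],1),round(r[2],2))
manip.move_linear([x,y,.047-OFF],rate=.12);st("down")
manip.set_gripper(.03,force=10);st("grip")
```

```text
rel [ 0.4214 -0.151   0.0588] 0.0877 0.0 [ 0.   0.5 -0.2] 28.1
blue 480 [ 423.8 -152. ] [159.9  76.7] 3.23
down [0.6489 0.1477 0.016 ] 0.0724 0.0 [ 0.1 -0.4 -0. ] 31.8
grip [0.6484 0.1475 0.0156] 0.0477 10.0 [ 0.3 -0.7  1.6] 32.3
```

Run:
```python
from h import *
manip.move_linear([.648,.1475,.27-OFF],rate=.2);s=st("lift")
if s["gripper_width"]>.04:
    manip.move_pose([.4235,-.152,.27-OFF],list(down(np.radians(-86.7))));f0=st("over")["contact_force"]
    c=cams.capture("scene")
    cv2.imwrite("pics/cup.png",cv2.resize(c["image"][120:260,150:310],(640,560),interpolation=3))
    manip.move_linear([.4235,-.152,.108],rate=.15)
    z=.108
    while z>.0955:
        z-=.0025;manip.move_linear([.4235,-.152,z],rate=.04);s=st("z")
        if s["contact_force"][2]-f0[2]>2: break
```

```text
lift [0.647  0.1473 0.2361] 0.0479 10.0 [-0.3  0.3 -1. ] 33.6
over [ 0.4239 -0.1518  0.2379] 0.0476 10.0 [-0.4  0.3 -1. ] 35.0
z [ 0.424  -0.1522  0.1061] 0.0476 10.0 [-1.1  0.1 -1.1] 36.3
z [ 0.4234 -0.152   0.1029] 0.0473 10.0 [ 0.7 -0.4 -1.4] 36.6
z [ 0.4233 -0.1519  0.1002] 0.0479 10.0 [0.1 0.5 0.2] 36.8
z [ 0.424  -0.1524  0.0984] 0.0477 10.0 [ 0.  -1.1  2.1] 37.1
```

View pics/cup.png

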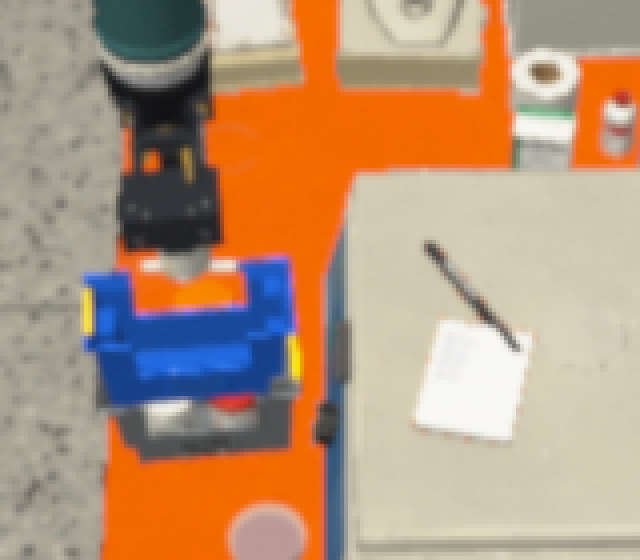

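Run:
```python
from h import *
manip.set_gripper(.072);st("rel")
manip.move_linear([.4235,-.152,.27-OFF],rate=.25)
c=np.load("top0.npy",allow_pickle=True).item();hsv=cv2.cvtColor(c["image"],cv2.COLOR_BGR2HSV)
m=np.zeros(hsv.shape[:2],np.uint8);m[250:292,340:385]=1
wh=(hsv[...,1]<60)&(hsv[...,2]>120)&(m>0); hs=cv2.minAreaRect((raycast(c,wh,.022)*1000).astype(np.float32))
H=hsv[...,0].astype(int);red=((H<4)|(H>172))&(hsv[...,1]>120)&(m>0)
p=raycast(c,red,.039)*1000;(cx,cy),rad=cv2.minEnclosingCircle(p.astype(np.float32));print("house",hs,"dial",cx,cy,rad,p.mean(0))
x,y=cx/1000,cy/1000
if abs(rad-24)<3 and abs(x-.388)<.006 and abs(y+.35)<.006:
    manip.set_gripper(.075)
    manip.move_pose([x,y,.15-OFF],list(down(1.55)));st("over timer")
    t=cams.capture("top");P=cloud(t);h2=cv2.cvtColor(t["image"],cv2.COLOR_BGR2HSV)
    ye=(h2[...,0]>20)&(h2[...,0]<35)&(h2[...,1]>120)&(np.hypot(P[...,0]-.4238,P[...,1]+.152)<.045)
    print("cup cap",ye.sum(),np.median(P[ye],0) if ye.any() else None)
    r,ok=rim(t,(.4238,-.152),"blue",zr=(.16,.185),h=.172,rad=.105);print("blue",ok.sum(),np.round(r[0],1),np.round(r[1],1),round(r[2],2))
    cv2.imwrite("pics/chk.png",cv2.resize(t["image"][190:310,150:400],(800,384),interpolation=3))
```

```text
rel [ 0.4234 -0.1519  0.0979] 0.0721 0.0 [-0.6 -0.8  0.3] 37.6
house ((376.5372009277344, -340.1939697265625), (70.22187042236328, 85.38973236083984), 25.011137008666992) dial 389.2704772949219 -347.1417236328125 21.536457061767578 [ 389.37499617 -347.05734194]
over timer [ 0.3894 -0.3471  0.1181] 0.075 0.0 [ 0.6 -1.2 -0.1] 41.4
cup cap 317 [ 0.42646689 -0.15417619  0.14592949]
blue 473 [ 423.9 -152. ] [160.1  76.7] 3.23
```

The cup stands at 146 mm, as expected, and is centred in the bin. Now I'll wind the timer.

Run:
```python
from h import *
x,y=.389,-.348
manip.move_linear([x,y,.028-OFF],rate=.15);st("down")
manip.set_gripper(.03,force=6);s=st("grip")
q=np.array(s["joint_pos"])
if .035<s["gripper_width"]<.06:
    q6=q[5];print("q6",q6)
    while q6<2.4:
        q6=min(q6+.5,2.42);q[5]=q6;manip.set_joints(list(q));s=manip.state()
        print(round(q6,2),"M",s["moment"].round(3),"w",round(s["gripper_width"],4),round(s["clock"],1))
    
manip.set_gripper(.075);manip.move_linear([x,y,.13-OFF],rate=.2);st("up")
```

```text
down [ 0.3897 -0.3486 -0.0032] 0.0751 0.0 [-0.5  0.9  1.4] 42.5
grip [ 0.3895 -0.3499 -0.0033] 0.0426 5.6 [-0.4 -5.2 -0.8] 43.0
q6 -2.32759779566557
-1.83 M [-0.732  0.207 -0.029] w 0.0432 43.6
-1.33 M [-1.122  0.719 -0.   ] w 0.0429 44.1
-0.83 M [-1.446  1.637  0.117] w 0.0415 44.7
-0.33 M [-0.539  1.632  0.045] w 0.039 45.2
0.17 M [0.189 1.527 0.095] w 0.0338 45.8
0.67 M [0.404 0.746 0.147] w 0.0323 46.4
1.17 M [ 0.035 -0.18   0.192] w 0.0359 46.9
1.67 M [-1.927 -0.637  0.277] w 0.0374 47.5
2.17 M [-3.335  1.543  0.388] w 0.0304 48.0
2.42 M [-2.263  2.257  0.359] w 0.03 48.4
up [ 0.3885 -0.3474  0.0972] 0.0748 0.0 [-0.1 -0.4  0.3] 49.5
```

Run:
```python
from h import *
manip.move_linear([.389,-.24,.16],rate=.3)
out=[]
for n,(v0,v1,u0,u1) in(("top",(245,297,335,390)),("scene",(255,300,165,215))):
    c=cams.capture(n);np.save(n+"5",c,allow_pickle=True);P=cloud(c);hsv=cv2.cvtColor(c["image"],cv2.COLOR_BGR2HSV);H=hsv[...,0].astype(int)
    near=np.hypot(P[...,0]-.388,P[...,1]+.35)<.05
    red=((H<4)|(H>172))&(hsv[...,1]>120)&near
    top=red&(P[...,2]>.034);p=P[red]
    print(n,red.sum(),"red z",np.percentile(p[:,2],[5,50,95]).round(4),"red depth centre",cv2.minEnclosingCircle((p[:,:2]*1000).astype(np.float32)),"zcloud by r")
    ray_=raycast(c,red,.039)*1000;print("ray circle",cv2.minEnclosingCircle(ray_.astype(np.float32)))
    w=near&(hsv[...,1]<70)&(P[...,2]>.012)&(P[...,2]<.03);rr=cv2.minAreaRect((P[w][:,:2]*1000).astype(np.float32));print("housing",w.sum(),rr)
    for lo in range(0,30,4):
        ctr=np.array([.3884,-.3495]);k=red&(np.hypot(P[...,0]-ctr[0],P[...,1]-ctr[1])*1000//4==lo//4)
        if k.any(): print(lo,k.sum(),np.median(P[k][:,2]).round(4),end="; ")
    print();out.append(cv2.resize(c["image"][v0:v1,u0:u1],(400,400),interpolation=3))
    old=np.load(n+"0.npy",allow_pickle=True).item()["image"];out.append(cv2.resize(old[v0:v1,u0:u1],(400,400),interpolation=3))
cv2.imwrite("pics/timer.png",cv2.resize(np.vstack([np.hstack(out[:2]),np.hstack(out[2:])]),(600,600)))
st("s")
```

```text
Traceback (most recent call last):
cell.IKError: the arm cannot follow that straight line within its joint ranges
```

```bash
cat > look.py <<'E'
from h import *
out=[]
for n,(v0,v1,u0,u1) in(("top",(245,297,335,390)),("scene",(255,300,165,215))):
    c=cams.capture(n);np.save(n+"5",c,allow_pickle=True);P=cloud(c);hsv=cv2.cvtColor(c["image"],cv2.COLOR_BGR2HSV);H=hsv[...,0].astype(int)
    near=np.hypot(P[...,0]-.388,P[...,1]+.35)<.05
    red=((H<4)|(H>172))&(hsv[...,1]>120)&near
    p=P[red]
    print(n,red.sum(),"red z",np.percentile(p[:,2],[5,50,95]).round(4),"depth circle",cv2.minEnclosingCircle((p[:,:2]*1000).astype(np.float32)))
    print("ray circle",cv2.minEnclosingCircle((raycast(c,red,.039)*1000).astype(np.float32)))
    w=near&(P[...,2]>.012)&(P[...,2]<.045);print("housing",w.sum(),cv2.minAreaRect((P[w][:,:2]*1000).astype(np.float32)))
    for lo in range(0,32,4):
        k=red&(np.hypot(P[...,0]-.3884,P[...,1]+.3495)*1000//4==lo//4)
        if k.any(): print(lo,k.sum(),np.percentile(P[k][:,2],[10,50,90]).round(4),end="; ")
    print();out.append(cv2.resize(c["image"][v0:v1,u0:u1],(400,400),interpolation=3))
    old=np.load(n+"0.npy",allow_pickle=True).item()["image"];out.append(cv2.resize(old[v0:v1,u0:u1],(400,400),interpolation=3))
cv2.imwrite("pics/timer.png",cv2.resize(np.vstack([np.hstack(out[:2]),np.hstack(out[2:])]),(600,600)))
st("s")
E
python3 - <<'E'
from h import *
manip.move_pose([.27,-.58,.17],list(down(.5)))
import look
E
```

```text
top 206 red z [0.024  0.0278 0.0389] depth circle ((387.93408203125, -350.35955810546875), 22.175827026367188)
ray circle ((389.0807800292969, -347.117919921875), 21.723819732666016)
housing 516 ((387.66033935546875, -351.333984375), (60.76408386230469, 60.64970779418945), 25.939302444458008)
0 7 [0.03   0.0371 0.0391]; 4 19 [0.0279 0.0338 0.0394]; 8 33 [0.0243 0.0266 0.0366]; 12 49 [0.0248 0.0273 0.033 ]; 16 63 [0.0245 0.0279 0.034 ]; 20 35 [0.0242 0.0265 0.0295]; 
scene 133 red z [0.0245 0.0306 0.0408] depth circle ((386.6596374511719, -353.25665283203125), 20.86319923400879)
ray circle ((388.227783203125, -359.8866882324219), 20.970134735107422)
housing 354 ((387.1774597167969, -352.3912353515625), (59.466922760009766, 60.36610794067383), 25.117982864379883)
0 9 [0.031  0.0373 0.0408]; 4 9 [0.0276 0.0342 0.0422]; 8 27 [0.0286 0.0322 0.0401]; 12 34 [0.0256 0.0305 0.0372]; 16 27 [0.0249 0.0282 0.0355]; 20 25 [0.0252 0.0282 0.034 ]; 24 2 [0.0268 0.029  0.0311]; 
s [ 0.2701 -0.5799  0.17  ] 0.0747 0.0 [ 0.7 -0.3  1.5] 53.0
```

View pics/timer.png

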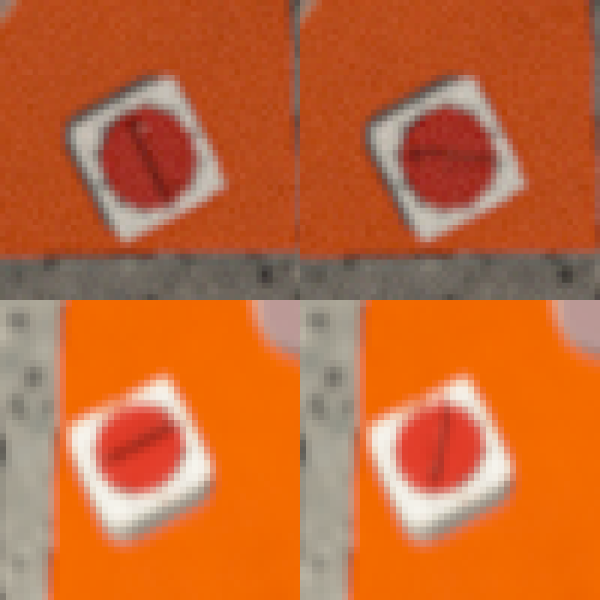

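The dial is a flat disc with a thin raised bar across it. The bar has turned from about 82° to about 25°, which is parallel to the housing edge, so it is probably at the stop. I'll confirm by gripping the bar and turning clockwise while watching the moment.

Run:
```python
from h import *
x,y=.388,-.350
manip.set_gripper(.04)
manip.move_pose([x,y,.075-OFF],list(down(np.radians(-65))))
manip.move_linear([x,y,.031-OFF],rate=.1);st("down")
manip.set_gripper(.0,force=12);s=st("grip")
q=np.array(s["joint_pos"]);q0=q[5];m0=s["moment"];print("q6",q0,m0.round(3))
while q[5]<min(q0+2.0,2.4):
    q[5]+=.12;manip.set_joints(list(q));s=manip.state();d=s["moment"]-m0
    print(round(q[5]-q0,2),"act",round(s["joint_pos"][5]-q0,3),"dM",d.round(3),round(s["gripper_width"],4),round(s["clock"],1))
    if abs(d[2])>.12: break
```

```text
down [ 0.388  -0.3501 -0.0011] 0.0403 0.0 [ 0.6 -0.2  0.7] 56.0
grip [ 0.3881 -0.3497  0.0005] 0.0243 10.1 [-3.   4.1  9.9] 56.6
q6 0.3528030263926072 [0.656 0.467 0.02 ]
0.12 act 0.12 dM [0.128 0.091 0.01 ] 0.0176 56.8
0.24 act 0.24 dM [0.237 0.232 0.188] 0.0175 57.1
```

Run:
```python
from h import *
manip.set_gripper(.04);manip.move_linear([.388,-.35,.08],rate=.3)
manip.move_pose([.30,-.54,.10],list(down(-.3)));st("away")
for n in("top","scene"): np.save(n+"6",cams.capture(n),allow_pickle=True)
for f in("top0","top5","top6","scene0","scene5","scene6"):
    c=np.load(f+".npy",allow_pickle=True).item();P=cloud(c);hsv=cv2.cvtColor(c["image"],cv2.COLOR_BGR2HSV);H=hsv[...,0].astype(int)
    near=np.hypot(P[...,0]-.388,P[...,1]+.3505)<.021
    g=c["image"][...,2].astype(float);red=near&((H<8)|(H>170))
    if red.sum()<40: print(f,"occluded",red.sum());continue
    w=np.clip(np.median(g[red])-10-g,0,None)*near;p=P[near][:,:2];w=w[near]
    w/=w.sum();mu=w@p;C=(p-mu).T@((p-mu)*w[:,None]);e,V=np.linalg.eigh(C);
    hi=near&(P[...,2]>.034);ph=P[hi][:,:2];e2,V2=np.linalg.eigh(np.cov(ph.T))
    an=lambda v:np.degrees(np.arctan2(v[1],v[0]))%180
    print(f,"dark",an(V[:,1]).round(1),(e[1]/e[0]).round(1),"high",an(V2[:,1]).round(1),(e2[1]/e2[0]).round(1),hi.sum())
```

```text
away [ 0.2997 -0.5388  0.0985] 0.0402 0.0 [ 0.8 -0.4  0.3] 59.3
top0 dark 85.0 46.9 high 83.7 39.4 38
top5 dark 25.2 60.2 high 27.0 38.9 35
top6 dark 24.4 55.7 high 24.5 14.4 40
scene0 dark 81.3 29.6 high 83.5 7.5 28
scene5 dark 24.0 38.6 high 22.0 6.4 33
scene6 dark 25.5 22.4 high 26.8 7.8 32
```

The bar stayed at 25° under a resisting 0.19 N m, so it is at the stop. I'll check the stack once more and hand in.

Run:
```python
from h import *
t=np.load("top6.npy",allow_pickle=True).item();P=cloud(t);h2=cv2.cvtColor(t["image"],cv2.COLOR_BGR2HSV)
ye=(h2[...,0]>20)&(h2[...,0]<35)&(h2[...,1]>120)&(np.hypot(P[...,0]-.4238,P[...,1]+.152)<.045)
print("cap",ye.sum(),np.median(P[ye],0).round(4))
r,ok=rim(t,(.4238,-.152),"blue",zr=(.16,.185),h=.172,rad=.105);print(np.round(r[0],1),np.round(r[1],1),round(r[2],2),np.median(P[ok][:,2]).round(4))
if ye.sum()>200 and abs(np.median(P[ye][:,2])-.146)<.005: print(order.close_job())
```

```text
cap 314 [ 0.4263 -0.1541  0.1461]
[ 423.9 -152. ] [159.8  76.9] 3.29 0.1658
the job is handed in; nothing more can be done
None
```

The job is handed in: the blue bin is seated end-for-end on the grey bin's ledges with the yellow-capped cup upright in it, and the timer dial is wound to what looks like its clockwise stop (it resisted further turning and stayed put). I did not measure the red and white cups or the other bench items again at the end, and the hand-in returned no verdict.

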